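# Fit the right plug-in module into the test dock

### The arm

A 7-joint arm with a two-finger parallel gripper is mounted at the origin on the work surface. World frame = base frame: x ahead of the robot, y to its left, z up, the work surface at z = 0. Lengths are in m, angles in degrees, forces in N, time in s.
With the tool pointing down it reaches from about 0.4 to 0.85 m from the base axis. Payload 6.9 kg.
Tool frame: the origin (TCP) lies on the centre line of the jaws, within the pads' length; the fingertips stand 22 mm ahead of it and the grasp point (between the pads) lies 3 mm ahead of it (ctrl.tip_extent is the distance from the TCP to the fingertips, in m); z points along the fingers, y is the line along which they close (so a half turn about z gives the same grasp; the last joint's range is limited). The gripper opens to 85 mm and grips with 20 to 120 N. Pads are 22 mm wide; open, the fingers measure 114 mm over their backs; the gripper's body (76 mm by 85 mm) begins 54 mm behind the grasp point. The pads swing forward as they close: fully open they stand 13 mm farther back than shut.
Start: joints at [-62.939, 29.078, -13.613, 85.955, 7.202, 65.827, -8.869], TCP at [0.224, 0.583, 0.213] pointing down, gripper open.
Joint ranges: [-176.47, 176.47], [-13.61, 117.27], [-81.72, 77.17], [0.22, 143.17], [-87.28, 267.28], [10, 112.55], [-165.47, 165.47]. Speed limits (degrees/s): [136.94, 136.94, 180, 180, 180, 180, 180].

### API

Orientations are given as [roll, pitch, yaw] about the fixed x, y, z axes, in that order (R = Rz(yaw) Ry(pitch) Rx(roll)).
In Python, from bench import ctrl gives the robot as it stands.
- The arm moves only by the shell command python3 -m creep 'ROWS' [OPENING]. ROWS is JSON, a list of rows, each a list of 2 entries, a list of its own where there are three numbers: the shift along the tool's x, y, z as a fraction of full scale, then the turn, a rotation vector about the tool's x, y, z as a fraction of full scale. A call has exactly 10 rows; each row is the pose to reach, as a shift and turn from the pose commanded when the call began, along the tool's axes at that moment; what a row does not reach only later rows make up. Full scale, the value 1, is 0.15 m for a shift and 90 degrees for a turn. A row lasts 1/12 s, in which the tool goes at most 41.7 mm and 7.16 degrees, less where a joint would pass 70% of its speed; a pose out of reach is approached as far as the arm can. A call with a number of a shift or a turn outside -1 to 1 is refused whole. A call with a gripper value outside its range is refused whole. OPENING is the closure in counts, from 0 (fully open) to 255 (shut), set as the call begins (- or left out, the last holds). The fingers move at their own pace and stop on an object; the grip force is fixed at half the most. Time passes only in rows, so rows that repeat a pose let the fingers close, or fill a call up. It gives the time, the measured TCP pose, the force, the opening and the grip force at its end, in the units of the state.
- ctrl.read_state(): the state, without advancing time (a new reading comes with each control period).
- ctrl.get_image(name): name is "side" or "top" or "wrist"; returns the picture (480x640x3 uint8, blue, green, red); there is no depth.
- ctrl.camera_info(name): a dict with "intrinsics" (3x3 intrinsics, pixels), "dist" ([k1, k2, p1, p2, k3] as OpenCV has them; the pictures are not rectified), "camera_from_world" (4x4, takes a point from world to camera coordinates). Camera axes: x right, y up, looking along -z (the intrinsics and any distortion apply to the point x, -y, -z); pixel columns grow to the right and rows downward; lengths in m; the calibration is good to about 2 mm. A picture is of the moment at which its call begins: read the wrist's pose just before it. camera_info takes no time and is no camera call; for the wrist camera it gives the pose at the moment of the call.
- ctrl.hand_in(): hands the job in; it is judged then, once.
The state is a dict: "time": time; "joint_pos": joint angles; "qvel": joint speeds; "joint_efforts": joint torques, N m; "tcp_pos": TCP position; "tcp_rot": TCP orientation; "ft_force": force on the tool from outside, world axes, zero at the start; "torque": the same for the moment, N m; "opening": finger opening in m; "finger_force": force on a finger pad.
Only numpy, scipy, OpenCV 4.12 (cv2) and the standard library are available. Lean on these libraries where they do the work, as an engineer would, in place of code of your own. Each camera call takes 0.05 s, during which the arm holds its last target. There are 200 camera calls.

### The job

Of the three look-alike power modules on the bench, find the one that fits the dock's opening as its guide rail is set now, filling it with only a few millimetres of play, and slide it in under the roof, brass contacts first. Push it from behind until it is fully home, so that the stiff contact block at the back has gone all the way in, firmly but without ramming it. Leave the other two modules lying upright on the bench outside the dock and do not knock the other things about.

Things in the scene. Friction and masses are not known exactly. Their poses are not given: they have to be found in the camera images.
- dock: Dock fixed to the bench: grey bay without a floor (modules slide on the bench top). Origin on the bench in the middle of the mouth; x points level into the bay, away from the robot, y left, z up. Side walls 8 mm thick, 76 mm high, inner faces at y = +50 and -50 mm, reach from x = -5 to 130 mm. Free width: from the right wall to the inner face of the rail at the left wall.
- roof_edge (a point): Middle of the clear, rigid roof's front edge, on its underside, 76 mm above the bench (dock x = 20 mm, y = 0). The roof is 6 mm thick and covers dock x 20 to 130 mm over the full width: no gripper goes under it. The bay is open to the front.
- right_lead (a point): Foot of the right wall's front end (dock x = -5, y = -50 mm), on the bench. From here a lead-in 50 mm high flares outwards to dock x = -30, y = -69 mm.
- guide_slot (a point): Point on the inner face of the dock's left wall (dock x = 0, y = +50 mm), 25 mm above the bench. The guide rail whose own point lies here (to a few mm) is the one in use.
- contact_unit: Fixed black contact unit, 62 mm wide, 55 mm high, at the back of the bay; it carries the sliding contact block. Origin on the bench where the block's face stands at the start; the unit itself begins 25 mm farther in. x as the dock's.
- contact_face (a point): Grey sliding contact block (46 mm wide, 6 to 34 mm above the bench) at the back of the bay. Origin on its face towards the module, mid-width, 20 mm above the bench; x as the dock's. At the start the face lies 62 to 78 mm into the bay (dock x), different each time, at dock y = -14 mm.
- contact (a joint): How far the contact block has been pushed in, in m: 0 at the start, 0.012 at its hard stop (module home). It slides against about 3 N of friction and stays where it is left, no spring. The module's own friction on the bench (1 to 4 N, more if the push also presses it down) comes on top.
- guide_34_mid (a point): Fixed aluminium guide rail 34 mm thick, 50 mm high; x along it. Point on its outer (left) face, 25 mm up; the rail reaches from 5 mm before to 125 mm beyond it, its lead-in to 30 mm before, flaring 15 mm outwards. One of three rails stands in the dock at the left wall, two are parked outside beside it. In use it leaves a bay 66 mm wide, for the 62 mm module.
- guide_22_mid (a point): Fixed aluminium guide rail 22 mm thick, 50 mm high; x along it. Point on its outer (left) face, 25 mm up; the rail reaches from 5 mm before to 125 mm beyond it, its lead-in to 30 mm before, flaring 15 mm outwards. One of three rails stands in the dock at the left wall, two are parked outside beside it. In use it leaves a bay 78 mm wide, for the 74 mm module.
- guide_10_mid (a point): Fixed aluminium guide rail 10 mm thick, 50 mm high; x along it. Point on its outer (left) face, 25 mm up; the rail reaches from 5 mm before to 125 mm beyond it, its lead-in to 30 mm before, flaring 15 mm outwards. One of three rails stands in the dock at the left wall, two are parked outside beside it. In use it leaves a bay 90 mm wide, for the 86 mm module.
- module_62_mid (a point): Loose white power module, 130 mm long (x), 62 mm wide (y), 0.2 to 0.43 kg. Body 36 mm high; on it a grey carrying rib 16 mm wide (y), 56 mm long, from 36 to 68 mm above the underside, its middle 5 mm ahead (+x) of the module's. Brass contacts at the front (+x) end. Point: middle in plan, 34 mm above the underside.
- module_62_front (a point): Middle of the front (contact) end face of the 62 mm module, 65 mm ahead of its middle, 18 mm above the underside.
- module_74_mid (a point): Loose white power module, 130 mm long (x), 74 mm wide (y), 0.2 to 0.43 kg. Body 36 mm high; on it a grey carrying rib 16 mm wide (y), 56 mm long, from 36 to 68 mm above the underside, its middle 5 mm ahead (+x) of the module's. Brass contacts at the front (+x) end. Point: middle in plan, 34 mm above the underside.
- module_74_front (a point): Middle of the front (contact) end face of the 74 mm module, 65 mm ahead of its middle, 18 mm above the underside.
- module_86_mid (a point): Loose white power module, 130 mm long (x), 86 mm wide (y), 0.2 to 0.43 kg. Body 36 mm high; on it a grey carrying rib 16 mm wide (y), 56 mm long, from 36 to 68 mm above the underside, its middle 5 mm ahead (+x) of the module's. Brass contacts at the front (+x) end. Point: middle in plan, 34 mm above the underside.
- module_86_front (a point): Middle of the front (contact) end face of the 86 mm module, 65 mm ahead of its middle, 18 mm above the underside.
- socket: Bystander: white surface-mount wall socket, 80 x 80 x 36 mm. Origin at its underside, in the middle.
- meter: Bystander: black and red hand multimeter lying flat, 156 x 80 x 44 mm. Origin at its underside, in the middle.
- tape: Bystander: black roll of tape lying flat, 90 mm across, 19 mm high. Origin at its underside, in the middle.
- jar: Bystander: small jar with a white cap, 60 mm across, 80 mm high. Origin at its underside, in the middle.
- driver: Bystander: red-handled screwdriver lying flat, 190 mm long. Origin at its underside, in the middle.
- pliers: Bystander: red-handled pliers lying flat, about 180 mm long, 18 mm high. Origin at its underside, near its middle.
- mug: Bystander: white mug, 80 mm across, 90 mm high. Origin at its underside, in the middle.
There are look-alikes about, which are no part of the job. Leave any orange or turquoise look-alike of the part that bears module_74_mid alone.

How it is judged:
By the outcome, as a careful person would: the job done as asked, in the order asked, and still so for the second after the job is handed in, with the robot touching nothing.
It also fails if it takes over 54 s, if anything falls off the work surface, if the arm or the gripper's body presses on something with over 40 N, if the wrist force passes 120 N, or if a joint passes its speed limit or range.

## Working session

There is one attempt and no reset: what is moved stays moved. The work goes in short steps, Python scripts to look and compute and a shell command to move; the robot and the scene stay as the last step left them, time stands still between calls to the robot, and variables do not carry over. Pictures are saved under pics/ and viewed, at most 10 in all, crops included, and the job is handed in when it is done.

```bash
ls; mkdir -p pics
cat > h.py <<'E'
import numpy as np, cv2
from bench import ctrl
from scipy.spatial.transform import Rotation as R
def grab(n,f):
    info=ctrl.camera_info(n); im=ctrl.get_image(n); cv2.imwrite('pics/'+f,im)
    np.savez('pics/'+f[:-4]+'.npz',K=info['intrinsics'],d=info['dist'],T=info['camera_from_world']); return im
def cal(f):
    z=np.load('pics/'+f+'.npz'); return z['K'],z['d'],z['T']
def ray(f,uv):
    K,d,T=cal(f); p=cv2.undistortPoints(np.array(uv,float).reshape(-1,1,2),K,d).reshape(-1,2)
    dc=np.c_[p[:,0],-p[:,1],-np.ones(len(p))]; return -T[:3,:3].T@T[:3,3], dc@T[:3,:3]
def plane(f,uv,z):
    o,d=ray(f,uv); return o+d*((z-o[2])/d[:,2])[:,None]
def proj(f,P):
    K,d,T=cal(f); c=np.atleast_2d(P)@T[:3,:3].T+T[:3,3]; c=c*[1,-1,-1]
    return cv2.projectPoints(c,np.zeros(3),np.zeros(3),K,d)[0].reshape(-1,2)
E
python3 - <<'E'
from h import *
for n in ('top','side','wrist'): grab(n,n+'0.png')
s=ctrl.read_state(); print(s, ctrl.tip_extent)
for n in ('top0','side0','wrist0'):
    K,d,T=cal(n); print(n,-T[:3,:3].T@T[:3,3],K[0,0],d)
E
```

```text
pics
{'time': 0.15, 'joint_pos': array([-62.93970184,  29.11427257, -13.60766537,  85.99615757,
         7.20086563,  65.82883569,  -8.86897102]), 'qvel': array([ 0.01913133, -0.07980127,  0.0540575 , -0.143007  , -0.03272752,
       -0.00873874,  0.03876556]), 'joint_efforts': array([-3.33691511e-03, -6.21010780e+01, -2.18960188e+00, -2.49835664e+01,
        1.26360534e-02,  9.19210055e-03,  3.34209699e-05]), 'tcp_pos': array([0.22406589, 0.58299897, 0.2127265 ]), 'tcp_rot': array([-1.79919150e+02,  1.75537273e-03,  1.58982582e+02]), 'ft_force': array([0.65661617, 0.47470671, 0.26275916]), 'torque': array([-0.05340605, -0.03559972,  0.02742029]), 'finger_force': 0.0, 'opening': 0.08563831112234294} 0.022
top0 [4.16329419e-01 6.91596271e-04 1.44951694e+00] 531.0537664485927 [-0.00462877  0.          0.          0.          0.        ]
side0 [-0.30906147 -0.94797245  0.91100279] 544.0403666433999 [-0.04484693  0.          0.          0.          0.        ]
wrist0 [0.14800168 0.61324558 0.37349182] 397.91917072274293 [-0.0061604  0.         0.         0.         0.       ]
```

View pics/top0.png

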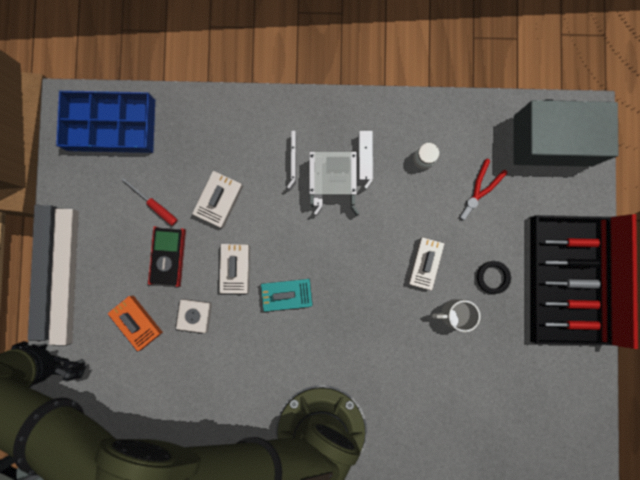

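View pics/side0.png

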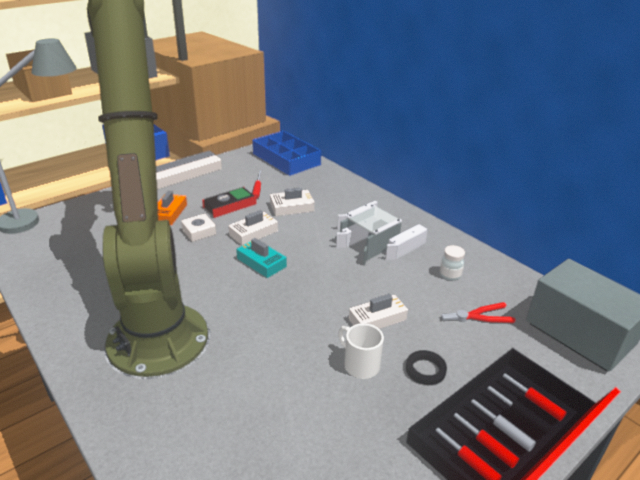

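The top view shows the dock at (333,175), rails parked at (293,160) and (365,158), and white modules at (217,199), (234,268) and (426,263). I'll enlarge the dock and measure the modules.

Run:
```python
from h import *
im=cv2.imread('pics/top0.png')
c=cv2.resize(im[120:225,275:385],None,fx=5,fy=5,interpolation=cv2.INTER_CUBIC); cv2.imwrite('pics/crop1.png',c)
hsv=cv2.cvtColor(im,cv2.COLOR_BGR2HSV)
m=((hsv[...,2]>165)).astype(np.uint8)
for (u,v) in [(217,199),(234,268),(426,263)]:
    w=np.zeros_like(m); w[v-36:v+36,u-30:u+30]=m[v-36:v+36,u-30:u+30]
    w=cv2.morphologyEx(w,cv2.MORPH_CLOSE,np.ones((9,9)))
    cs,_=cv2.findContours(w,0,2); k=max(cs,key=cv2.contourArea)
    b=cv2.boxPoints(cv2.minAreaRect(k)); P=plane('top0',b,0.036)
    e=[np.linalg.norm(P[1]-P[0]),np.linalg.norm(P[2]-P[1])]
    d=(P[1]-P[0]) if e[0]>e[1] else P[2]-P[1]
    print((u,v),P.mean(0).round(4),np.round(e,4),'ang',np.degrees(np.arctan2(d[1],d[0])).round(1))
```

```text
(217, 199) [0.6171 0.2935 0.036 ] [0.129  0.0848] ang -23.6
(234, 268) [0.4317 0.2421 0.036 ] [0.072  0.1275] ang -178.2
(426, 263) [ 0.4555 -0.2717  0.036 ] [0.1295 0.0616] ang -14.2
```

View pics/crop1.png

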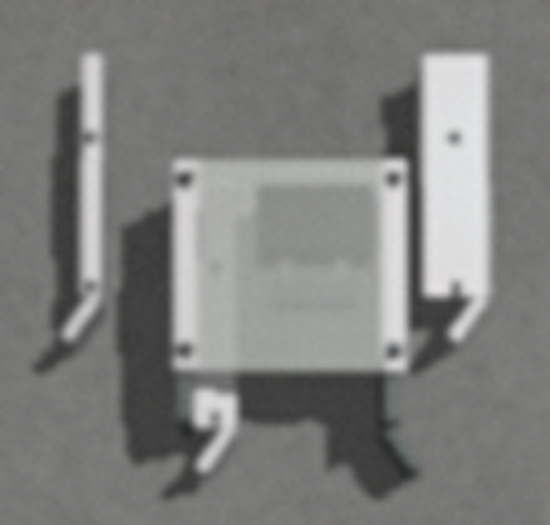

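The parked rails measure about 11 mm and 35 mm, so the 22 mm rail is in use (about 8.6 px ≈ 22 mm). The target is therefore the 74 mm module at (0.432, 0.242), contacts facing +x. Next I'll work out the dock pose from the roof corners in the crop, at (172,158), (408,158), (408,372) and (172,372).

Run:
```python
from h import *
c=np.array([(172,158),(408,158),(408,372),(172,372)],float); uv=(c+.5)/5-.5+[275,120]
P=plane('top0',uv,0.082); print(P.round(4))
for a,b in((3,0),(2,1)): print(np.degrees(np.arctan2(*(P[b]-P[a])[[1,0]])))
# left parked rail, right parked rail, long sides at z=.05
for q in ([(80,55),(80,290)],[(104,55),(104,290)],[(421,55),(421,295)],[(489,55),(489,290)],[(193,425),(236,395)]):
    P=plane('top0',(np.array(q,float)+.5)/5-.5+[275,120],.05);print(P.round(4))
s=ctrl.read_state();T=R.from_euler('xyz',s['tcp_rot'],degrees=True).as_matrix()
print(T.round(3))
```

```text
[[ 0.7394  0.0472  0.082 ]
 [ 0.7422 -0.0758  0.082 ]
 [ 0.6298 -0.0778  0.082 ]
 [ 0.6271  0.0446  0.082 ]]
1.3645286247182487
1.0599518179095138
[[0.8016 0.0989 0.05  ]
 [0.6748 0.0956 0.05  ]]
[[0.8019 0.086  0.05  ]
 [0.6751 0.0828 0.05  ]]
[[ 0.8057 -0.0835  0.05  ]
 [ 0.6762 -0.0858  0.05  ]]
[[ 0.8065 -0.1198  0.05  ]
 [ 0.6797 -0.122   0.05  ]]
[[0.6039 0.0338 0.05  ]
 [0.6204 0.0114 0.05  ]]
[[-0.933  0.359 -0.   ]
 [ 0.359  0.933 -0.001]
 [-0.    -0.001 -1.   ]]
```

```bash
python3 -m creep '[[[-0.2,-0.25,0],[0,0,0.08]],[[-0.4,-0.45,0],[0,0,0.16]],[[-0.65,-0.75,0],[0,0,0.24]],[[-0.65,-0.75,0],[0,0,0.32]],[[-0.65,-0.75,0],[0,0,0.4]],[[-0.65,-0.75,0],[0,0,0.48]],[[-0.65,-0.75,0],[0,0,0.56]],[[-0.65,-0.75,0],[0,0,0.64]],[[-0.65,-0.75,0],[0,0,0.72]],[[-0.65,-0.75,0],[0,0,0.8]]]' 100
```

```text
time: 0.98
tcp_pos: [0.2747, 0.4432, 0.2132]
tcp_rot: [-180.0, 0.0, 87.0]
ft_force: [0.0, -0.1, 0.5]
opening: 0.0523
finger_force: 0.0
```

```bash
python3 -m creep '[[[-0.2,0.1,0],[0,0,0.08]],[[-0.4,0.2,0],[0,0,0.16]],[[-0.6,0.3,0],[0,0,0.24]],[[-0.8,0.4,0],[0,0,0.32]],[[-0.91,0.45,0],[0,0,0.4]],[[-0.91,0.45,0],[0,0,0.48]],[[-0.91,0.45,0],[0,0,0.56]],[[-0.91,0.45,0],[0,0,0.64]],[[-0.91,0.45,0],[0,0,0.72]],[[-0.91,0.45,0],[0,0,0.8]]]'
```

```text
time: 1.82
tcp_pos: [0.3359, 0.3038, 0.2133]
tcp_rot: [180.0, 0.0, 15.4]
ft_force: [1.4, 0.2, 0.8]
opening: 0.052
finger_force: 0.0
```

```bash
python3 -m creep '[[[0.07,0.15,0],[0,0,0.07]],[[0.14,0.3,0],[0,0,0.14]],[[0.21,0.45,0],[0,0,0.156]],[[0.21,0.49,0],[0,0,0.156]],[[0.21,0.49,0],[0,0,0.156]],[[0.21,0.49,0],[0,0,0.156]],[[0.21,0.49,0],[0,0,0.156]],[[0.21,0.49,0],[0,0,0.156]],[[0.21,0.49,0],[0,0,0.156]],[[0.21,0.49,0],[0,0,0.156]]]'; python3 -c "
from h import *
grab('wrist','w1.png');s=ctrl.read_state();print(s['tcp_pos'],s['tcp_rot'],proj('w1',[[.432,.242,.036],[.497,.242,.018]]))"
```

```text
time: 2.65
tcp_pos: [0.3858, 0.2424, 0.2134]
tcp_rot: [-180.0, 0.0, 1.8]
ft_force: [0.3, -0.6, -0.1]
opening: 0.052
finger_force: 0.0
[0.38592305 0.24220918 0.21333138] [-1.79999991e+02  1.07781165e-02  1.76448482e+00] [[324.37076171 154.26937133]
 [326.81224282  71.9543816 ]]
```

View pics/w1.png

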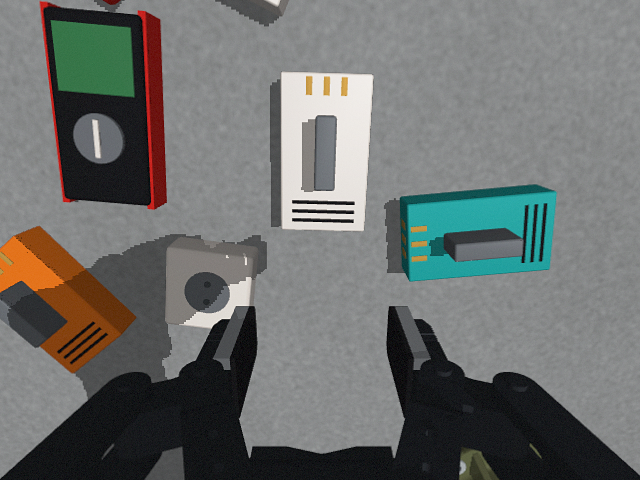

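The 74 mm module is at about (325,152), contacts forward, rib at (325,152), and nothing is close to the rib. Now to measure it.

Run:
```python
from h import *
im=cv2.imread('pics/w1.png'); hsv=cv2.cvtColor(im,cv2.COLOR_BGR2HSV)
w=np.zeros(im.shape[:2],np.uint8); w[60:245,268:385]=((hsv[...,2]>200))[60:245,268:385]
w=cv2.morphologyEx(w,cv2.MORPH_CLOSE,np.ones((25,25)))
k=max(cv2.findContours(w,0,1)[0],key=cv2.contourArea)
P=plane('w1',k.reshape(-1,2),.036)[:,:2]
def rep(P):
    r=cv2.minAreaRect((P*1000).astype(np.float32)); b=cv2.boxPoints(r); e=b-np.roll(b,1,0); l=e[np.argmax(np.linalg.norm(e,axis=1))]
    print(np.round(r[0],1),np.round(r[1],1),np.degrees(np.arctan2(l[1],l[0])).round(2))
rep(P)
g=np.zeros(im.shape[:2],np.uint8); g[105:200,300:345]=((hsv[...,2]<150)&(hsv[...,2]>85))[105:200,300:345]
# rib top: bluish grey vs shadow
print(im[150,325],im[150,308],im[118,325],im[185,325])
g2=np.zeros_like(g); d=np.abs(im.astype(int)-im[150,325].astype(int)).sum(2)<25; g2[105:200,300:345]=d[105:200,300:345]
k=max(cv2.findContours(g2,0,1)[0],key=cv2.contourArea); print(cv2.boundingRect(k)); rep(plane('w1',k.reshape(-1,2),.068)[:,:2])
```

```text
[430.7 241.5] [128.6  72.1] -179.79
[126 123 118] [124 127 131] [126 119 116] [120 117 110]
(316, 118, 19, 71)
[435.5 241.9] [52.2 12.7] -179.55
```

```bash
python3 -m creep '[[[0.1,0.009,0.1],[0,0,0.015]],[[0.207,0.009,0.3],[0,0,0.015]],[[0.207,0.009,0.5],[0,0,0.015]],[[0.207,0.009,0.7],[0,0,0.015]],[[0.207,0.009,0.85],[0,0,0.015]],[[0.207,0.009,0.95],[0,0,0.015]],[[0.207,0.009,1],[0,0,0.015]],[[0.207,0.009,1],[0,0,0.015]],[[0.207,0.009,1],[0,0,0.015]],[[0.207,0.009,1],[0,0,0.015]]]'; python3 -m creep '[[[0,0,0],[0,0,0]],[[0,0,0],[0,0,0]],[[0,0,0],[0,0,0]],[[0,0,0],[0,0,0]],[[0,0,0],[0,0,0]],[[0,0,0],[0,0,0]],[[0,0,0],[0,0,0]],[[0,0,0],[0,0,0]],[[0,0,0],[0,0,0]],[[0,0,0],[0,0,0]]]' 255
```

```text
time: 3.53
tcp_pos: [0.418, 0.2417, 0.0644]
tcp_rot: [-179.9, -0.1, 0.4]
ft_force: [-0.9, 0.3, 0.6]
opening: 0.0518
finger_force: 0.0
time: 4.37
tcp_pos: [0.4173, 0.2413, 0.0633]
tcp_rot: [180.0, 0.0, 0.4]
ft_force: [-0.2, -0.6, -0.1]
opening: -0.0001
finger_force: 0.0
```

```bash
python3 -c "
from h import *
grab('wrist','w2.png');s=ctrl.read_state();print(s['opening'],s['finger_force'],s['ft_force'])"
```

```text
-5.492110250756181e-05 0.0 [ 0.94247081 -0.54473594  0.6957912 ]
```

View pics/w2.png

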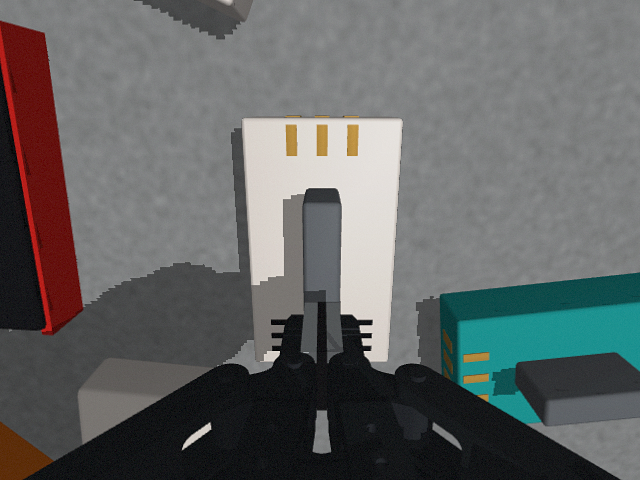

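The picture shows the shut fingers at (320,330), behind the rib, which is visible from row 188 to 302. I'll compare that against the projection.

Run:
```python
from h import *
P=[[.4637,.2418,.068],[.4077,.2418,.068],[.4957,.2045,.036],[.4957,.2785,.036],[.3657,.2045,.036],[.417,.2418,.041],[.417,.2418,.063],[.428,.2418,.041],[.406,.2418,.041]]
print(proj('w2',P).round(0))
K,d,T=cal('w2');print(-T[:3,:3].T@T[:3,3],T[:3,:3].round(3)); s=ctrl.read_state();print(s['tcp_pos'])
```

```text
[[323. 201.]
 [322. 325.]
 [406. 117.]
 [242. 116.]
 [389. 363.]
 [322. 281.]
 [322. 301.]
 [322. 261.]
 [322. 301.]]
[0.49821438 0.24274865 0.22421136] [[ 0.006 -1.     0.001]
 [ 0.949  0.005 -0.316]
 [ 0.316  0.003  0.949]]
[0.4173005  0.24130843 0.06332646]
```

Run:
```python
from h import *
im=cv2.imread('pics/w2.png'); c=cv2.resize(im[180:400,220:420],None,fx=2.7,fy=2.7,interpolation=cv2.INTER_CUBIC)
c=np.clip(c.astype(float)*1.0+0,0,255); c=255*(c/255)**0.6; cv2.imwrite('pics/crop2.png',c)
```

```text
[ WARN:0@0.327] global loadsave.cpp:1063 imwrite_ Unsupported depth image for selected encoder is fallbacked to CV_8U.
```

View pics/crop2.png

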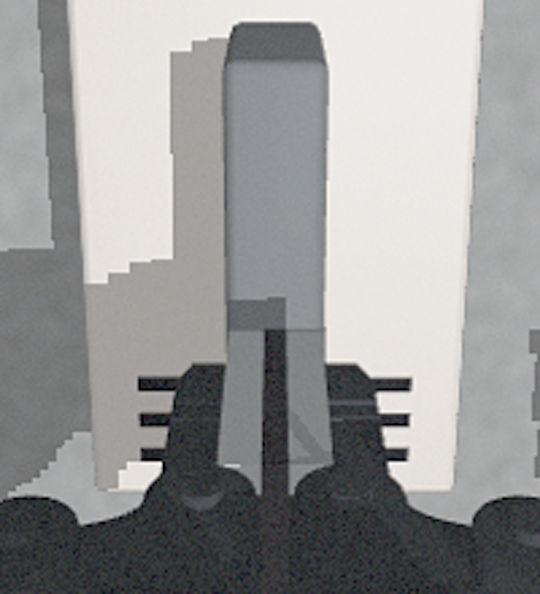

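The shut fingers sit about 20 mm above the rib. Both the scale of the finger gap in w1 and the finger shadow put the tips about 23 mm above the reported TCP, not 22 mm below it. I'll test that with a cautious 9 mm descent, fingers half open and force monitored.

```bash
python3 -m creep '[[[0,0,0],[0,0,0]],[[0,0,0],[0,0,0]],[[0,0,0],[0,0,0]],[[0,0,0],[0,0,0]],[[0,0,0],[0,0,0]],[[0,0,0.02],[0,0,0]],[[0,0,0.03],[0,0,0]],[[0,0,0.04],[0,0,0]],[[0,0,0.05],[0,0,0]],[[0,0,0.06],[0,0,0]]]' 140
python3 - <<'E'
from h import *
s=ctrl.read_state();print(s['tcp_pos'],s['ft_force'],s['opening'],s['joint_pos'])
im=grab('wrist','w3.png'); cv2.imwrite('pics/crop3.png',cv2.resize(im[170:420,180:460],None,fx=2,fy=2))
E
```

```text
time: 5.25
tcp_pos: [0.4173, 0.2413, 0.0542]
tcp_rot: [180.0, 0.0, 0.4]
ft_force: [0.8, 0.3, -0.3]
opening: 0.0386
finger_force: 0.0
[0.41726997 0.2413205  0.0541579 ] [ 0.84240747  0.32347814 -0.31295016] 0.03857829379523406 [ -47.19829615   29.99382555   20.87000079  119.01500669  -18.539819
   34.05719756 -103.040086  ]
```

View pics/crop3.png

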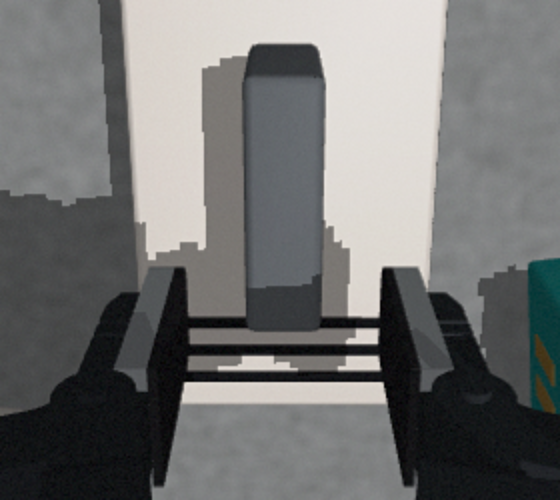

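No contact. The pad corners, at crop (187,267) and (383,267) and 38.6 mm apart, put the tips about 20 mm above the TCP (z≈0.074), 8 mm ahead of it. I'll descend 25 mm more, gently, then close.

```bash
python3 -m creep '[[[0,0,0.02],[0,0,0]],[[0,0,0.04],[0,0,0]],[[0,0,0.06],[0,0,0]],[[0,0,0.08],[0,0,0]],[[0,0,0.1],[0,0,0]],[[0,0,0.12],[0,0,0]],[[0,0,0.14],[0,0,0]],[[0,0,0.155],[0,0,0]],[[0,0,0.17],[0,0,0]],[[0,0,0.17],[0,0,0]]]'; python3 -m creep '[[[0,0,0],[0,0,0]],[[0,0,0],[0,0,0]],[[0,0,0],[0,0,0]],[[0,0,0],[0,0,0]],[[0,0,0],[0,0,0]],[[0,0,0],[0,0,0]],[[0,0,0],[0,0,0]],[[0,0,0],[0,0,0]],[[0,0,0],[0,0,0]],[[0,0,0],[0,0,0]]]' 255
```

```text
time: 6.13
tcp_pos: [0.4171, 0.2412, 0.0285]
tcp_rot: [180.0, 0.0, 0.4]
ft_force: [0.8, 0.9, -0.4]
opening: 0.0387
finger_force: 0.0
time: 6.97
tcp_pos: [0.4174, 0.2414, 0.0291]
tcp_rot: [-180.0, -0.0, 0.4]
ft_force: [-0.5, -0.8, 4.7]
opening: 0.0145
finger_force: 59.5
```

Gripped (59 N). Now lift and carry it to the front of the dock.

```bash
python3 -m creep '[[[0,0,-0.06],[0,0,0]],[[0,0,-0.16],[0,0,0]],[[0.05,0,-0.26],[0,0,0]],[[0.12,0.06,-0.32],[0,0,-0.009]],[[0.2,0.16,-0.34],[0,0,-0.009]],[[0.3,0.32,-0.34],[0,0,-0.009]],[[0.38,0.48,-0.34],[0,0,-0.009]],[[0.43,0.64,-0.34],[0,0,-0.009]],[[0.45,0.8,-0.34],[0,0,-0.009]],[[0.45,0.96,-0.34],[0,0,-0.009]]]';python3 -m creep '[[[0,0.15,0],[0,0,0]],[[0,0.3,0],[0,0,0]],[[0,0.45,0],[0,0,0]],[[0,0.6,0],[0,0,0]],[[0,0.72,0],[0,0,0]],[[0,0.8,0],[0,0,0]],[[0,0.85,0.05],[0,0,0]],[[0,0.85,0.1],[0,0,0]],[[0,0.85,0.12],[0,0,0]],[[0,0.85,0.12],[0,0,0]]]';python3 - <<'E'
from h import *
s=ctrl.read_state();print(s['tcp_pos'],s['tcp_rot'],s['opening'])
im=grab('wrist','w4.png')
E
```

```text
time: 7.8
tcp_pos: [0.4862, 0.0964, 0.08]
tcp_rot: [180.0, -0.0, 1.1]
ft_force: [1.3, -0.6, -3.0]
opening: 0.015
finger_force: 58.9
time: 8.63
tcp_pos: [0.4873, -0.0284, 0.0606]
tcp_rot: [-180.0, 0.2, 1.2]
ft_force: [-0.4, 0.1, -3.4]
opening: 0.0147
finger_force: 58.9
[ 0.48732213 -0.02843816  0.0606158 ] [-1.79959977e+02  1.54514987e-01  1.23330685e+00] 0.014690761257247926
```

View pics/w4.png

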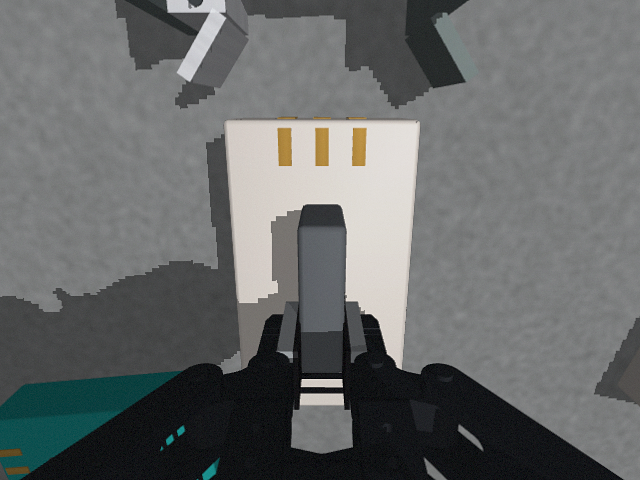

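The picture shows the module's front corners at (225,121) and (419,121), the rail's inner foot at about (247,40) and the right wall's lead foot at about (407,38).

Run:
```python
from h import *
L=plane('w4',[(247,40),(407,38)],0)[:,:2]; print('dock feet',L.round(4),np.linalg.norm(L[0]-L[1]), L.mean(0))
M=plane('w4',[(225,121),(419,121)],.0675)[:,:2]; print('front corners',M.round(4),np.linalg.norm(M[0]-M[1]),M.mean(0))
e=M[0]-M[1];print('module yaw',np.degrees(np.arctan2(-e[0],e[1]))); e=L[0]-L[1];print('dock yaw',np.degrees(np.arctan2(-e[0],e[1])))
S=plane('w4',[(236,340),(405,340)],.0675)[:,:2];print(S,S.mean(0), np.degrees(np.arctan2(*(M.mean(0)-S.mean(0))[::-1])))
im=cv2.imread('pics/w4.png'); cv2.imwrite('pics/crop4.png',cv2.resize(im[0:130,150:500],None,fx=2.28,fy=2.28,interpolation=cv2.INTER_CUBIC))
```

```text
dock feet [[ 0.6008  0.0121]
 [ 0.6035 -0.068 ]] 0.08022051179940415 [ 0.60214739 -0.02795325]
front corners [[ 0.5638  0.0097]
 [ 0.5653 -0.0621]] 0.07177657353279515 [ 0.5645288  -0.02618515]
module yaw 1.220522177027348
dock yaw 1.872788147676646
[[ 0.47063869  0.00999005]
 [ 0.47223265 -0.06508459]] [ 0.47143567 -0.02754727] 0.8382781350896377
```

View pics/crop4.png

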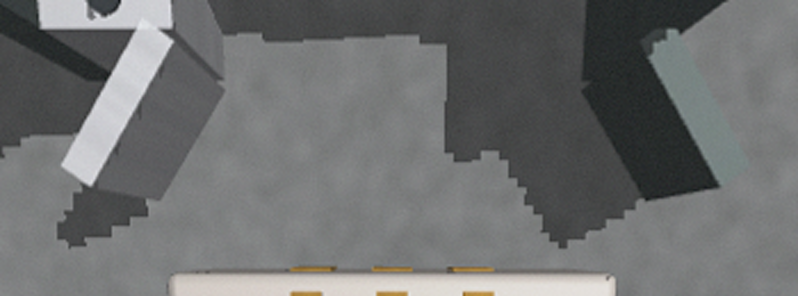

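Run:
```python
from h import *
q=(np.array([(317,303),(317,265),(317,185)],float)+.5)/5-.5+[275,120]
for z,i in ((.034,0),(.055,1),(.055,2)): print(z,plane('top0',q[i:i+1],z))
```

```text
0.034 [[ 0.67356094 -0.03096922  0.034     ]]
0.055 [[ 0.69007668 -0.03008161  0.055     ]]
0.055 [[ 0.73299715 -0.02919964  0.055     ]]
```

```bash
python3 -m creep '[[[0,0.017,0.04],[0,0,0]],[[0,0.017,0.08],[0,0,0]],[[0,0.017,0.12],[0,0,0]],[[0,0.017,0.15],[0,0,0]],[[0,0.017,0.18],[0,0,0]],[[0,0.017,0.195],[0,0,0]],[[0,0.017,0.203],[0,0,0]],[[0,0.017,0.203],[0,0,0]],[[0,0.017,0.203],[0,0,0]],[[0,0.017,0.203],[0,0,0]]]'
```

```text
time: 9.52
tcp_pos: [0.4885, -0.0323, 0.0316]
tcp_rot: [180.0, -0.0, 1.2]
ft_force: [-0.2, 0.3, -3.2]
opening: 0.0144
finger_force: 58.9
```

```bash
python3 -m creep '[[[0,-0.008,0.005],[0,0,0]],[[0.02,-0.008,0.01],[0,0,0]],[[0.06,-0.008,0.01],[0,0,0]],[[0.1,-0.008,0.01],[0,0,0]],[[0.14,-0.008,0.01],[0,0,0]],[[0.18,-0.008,0.01],[0,0,0]],[[0.22,-0.008,0.01],[0,0,0]],[[0.26,-0.008,0.01],[0,0,0]],[[0.29,-0.008,0.01],[0,0,0]],[[0.3,-0.008,0.01],[0,0,0]]]';python3 - <<'E'
from h import *
s=ctrl.read_state();print(s['tcp_pos'],s['tcp_rot'],s['ft_force'])
im=grab('wrist','w5.png'); cv2.imwrite('pics/crop5.png',cv2.resize(im[60:330,150:500],None,fx=2,fy=2,interpolation=cv2.INTER_CUBIC))
E
```

```text
time: 10.35
tcp_pos: [0.5343, -0.0301, 0.0299]
tcp_rot: [180.0, -0.0, 1.2]
ft_force: [0.7, -0.6, -3.0]
opening: 0.0149
finger_force: 58.9
[ 0.5343393  -0.03012884  0.02987011] [ 1.79989353e+02 -3.51751736e-02  1.17647246e+00] [ 0.68290631 -0.56552759 -2.96119932]
```

View pics/crop5.png

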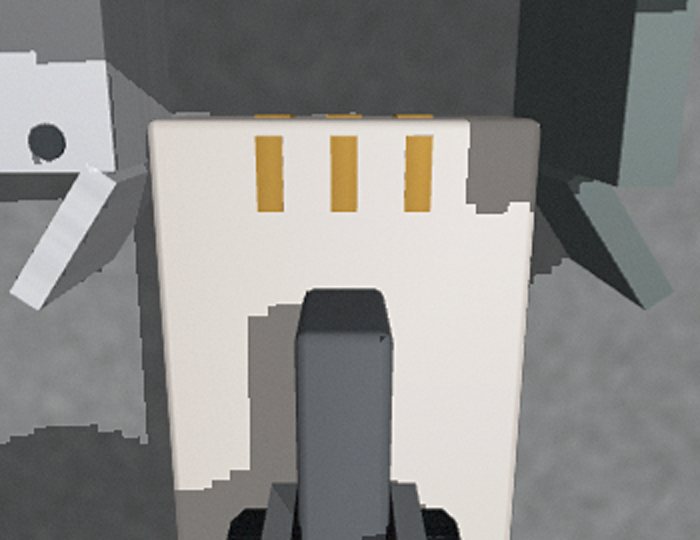

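The module is in the mouth with no contact force. Now the clearances, from the rail's top edge (113,170), the wall's top edge (620,185), and the module corners (149,121) and (540,121).

Run:
```python
from h import *
def w(x,y,z): return plane('w5',[(150+x/2,60+y/2)],z)[0]
O=np.array([.6085,-.017]); a=np.radians(1.25); Rm=np.array([[np.cos(a),np.sin(a)],[-np.sin(a),np.cos(a)]])
for n,p in dict(rail=w(113,170,.05),rail2=w(106,62,.05),wall=w(619,187,.076),wall2=w(635,12,.076),ml=w(149,121,.0365),mr=w(540,121,.0365),ml2=w(175,480,.0365),mr2=w(516,480,.0365)).items(): print(n,p.round(4),(Rm@(p[:2]-O)*1000).round(1))
```

```text
rail [0.6031 0.0117 0.05  ] [-4.8 28.8]
rail2 [0.6206 0.0117 0.05  ] [12.7 28.4]
wall [ 0.6044 -0.067   0.076 ] [ -5.2 -49.9]
wall2 [ 0.6272 -0.0662  0.076 ] [ 17.7 -49.6]
ml [0.611  0.0082 0.0365] [ 3.  25.1]
mr [ 0.6124 -0.0643  0.0365] [  2.9 -47.4]
ml2 [0.5373 0.0068 0.0365] [-70.7  25.3]
mr2 [ 0.5387 -0.0664  0.0365] [-70.8 -47.9]
```

Centred to within 0.5 mm. Slide it 55 mm further, then release.

```bash
python3 -m creep '[[[0.03,-0.003,0],[0,0,0]],[[0.07,-0.003,0],[0,0,0]],[[0.12,-0.003,0],[0,0,0]],[[0.17,-0.003,0],[0,0,0]],[[0.22,-0.003,0],[0,0,0]],[[0.27,-0.003,0],[0,0,0]],[[0.31,-0.003,0],[0,0,0]],[[0.34,-0.003,0.004],[0,0,0]],[[0.36,-0.003,0.006],[0,0,0]],[[0.367,-0.003,0.006],[0,0,0]]]';python3 -m creep '[[[0,0,0],[0,0,0]],[[0,0,0],[0,0,0]],[[0,0,0],[0,0,0]],[[0,0,0],[0,0,0]],[[0,0,0],[0,0,0]],[[0,0,-0.06],[0,0,0]],[[0,0,-0.15],[0,0,0]],[[0,0,-0.25],[0,0,0]],[[0,0,-0.35],[0,0,0]],[[0,0,-0.4],[0,0,0]]]' 160
```

```text
time: 11.23
tcp_pos: [0.5881, -0.0287, 0.0292]
tcp_rot: [-180.0, 0.1, 1.1]
ft_force: [-3.0, 0.8, 2.5]
opening: 0.0147
finger_force: 59.6
time: 12.07
tcp_pos: [0.5892, -0.0288, 0.0914]
tcp_rot: [180.0, -0.2, 1.2]
ft_force: [0.1, -0.3, 0.1]
opening: 0.0323
finger_force: 0.0
```

Released cleanly. Back off behind the module, shut the fingers and lower them.

```bash
python3 -m creep '[[[-0.06,0,0],[0,0,0]],[[-0.16,0,0],[0,0,0]],[[-0.28,0,0],[0,0,0]],[[-0.4,0,0],[0,0,0]],[[-0.5,0,0],[0,0,0]],[[-0.53,0,0],[0,0,0]],[[-0.53,0,0],[0,0,0]],[[-0.53,0,0.05],[0,0,0]],[[-0.53,0,0.12],[0,0,0]],[[-0.53,0,0.2],[0,0,0]]]' 255;python3 -m creep '[[[0,0,0.06],[0,0,0]],[[0,0,0.12],[0,0,0]],[[0,0,0.18],[0,0,0]],[[0,0,0.24],[0,0,0]],[[0,0,0.29],[0,0,0]],[[0,0,0.33],[0,0,0]],[[0,0,0.36],[0,0,0]],[[0,0,0.38],[0,0,0]],[[0,0,0.38],[0,0,0]],[[0,0,0.38],[0,0,0]]]';python3 - <<'E'
from h import *
s=ctrl.read_state();print(s['tcp_pos'],s['tcp_rot'],s['ft_force'])
im=grab('wrist','w6.png'); grab('side','s6.png'); t=grab('top','t6.png')
a=cv2.resize(im,(480,360)); b=cv2.resize(t[120:260,270:390],(308,360),interpolation=cv2.INTER_CUBIC); cv2.imwrite('pics/crop6.png',np.hstack([a,b]))
E
```

```text
time: 12.9
tcp_pos: [0.5104, -0.0301, 0.0585]
tcp_rot: [180.0, -0.1, 1.2]
ft_force: [0.0, 0.2, 0.4]
opening: -0.0001
finger_force: 0.0
time: 13.73
tcp_pos: [0.5089, -0.0303, 0.0021]
tcp_rot: [180.0, -0.0, 1.2]
ft_force: [-0.5, -0.5, -0.3]
opening: 0.0001
finger_force: 0.0
[ 0.50892933 -0.03026115  0.00211701] [ 1.79998068e+02 -6.78518467e-03  1.15497864e+00] [-0.53645489 -0.48588484 -0.26900425]
```

View pics/crop6.png

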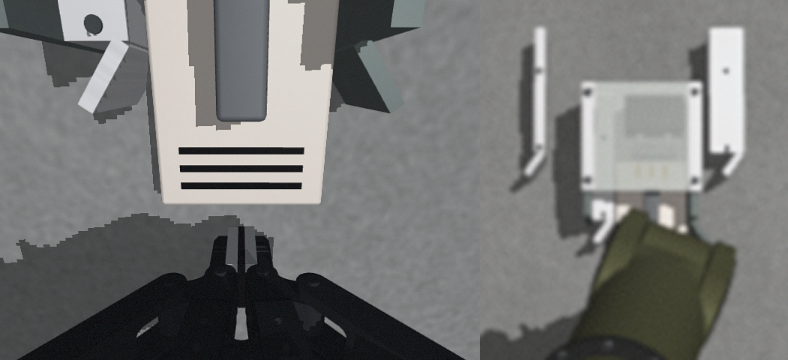

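I see the module seated straight in the bay, rear edge at about (240,204), with the shut fingers at (240,228) centred behind it. (That was the 11th picture, one over the limit, so I'll view no more and go by force and numbers.) Now push.

```bash
python3 -m creep '[[[0.02,0,0],[0,0,0]],[[0.05,0,0],[0,0,0]],[[0.08,0,0],[0,0,0]],[[0.1,0,0],[0,0,0]],[[0.12,0,0],[0,0,0]],[[0.135,0,0],[0,0,0]],[[0.15,0,0],[0,0,0]],[[0.16,0,0],[0,0,0]],[[0.17,0,0],[0,0,0]],[[0.18,0,0],[0,0,0]]]'; python3 -c "
from h import *
s=ctrl.read_state();print(s['tcp_pos'],s['ft_force'])"
```

```text
time: 14.72
tcp_pos: [0.5333, -0.0297, 0.0017]
tcp_rot: [-180.0, 0.3, 1.1]
ft_force: [-9.0, 0.0, 6.4]
opening: 0.0003
finger_force: 4.4
[ 0.53327643 -0.02966513  0.00173391] [-9.01871993  0.03684005  6.41685737]
```

```bash
python3 -m creep '[[[0.005,0,0],[0,0,0]],[[0.01,0,0],[0,0,0]],[[0.015,0,0],[0,0,0]],[[0.02,0,0],[0,0,0]],[[0.025,0,0],[0,0,0]],[[0.03,0,0],[0,0,0]],[[0.035,0,0],[0,0,0]],[[0.04,0,0],[0,0,0]],[[0.045,0,0],[0,0,0]],[[0.05,0,0],[0,0,0]]]'; python3 -m creep '[[[0.005,0,0],[0,0,0]],[[0.01,0,0],[0,0,0]],[[0.015,0,0],[0,0,0]],[[0.02,0,0],[0,0,0]],[[0.025,0,0],[0,0,0]],[[0.03,0,0],[0,0,0]],[[0.035,0,0],[0,0,0]],[[0.04,0,0],[0,0,0]],[[0.045,0,0],[0,0,0]],[[0.05,0,0],[0,0,0]]]'
```

```text
time: 15.55
tcp_pos: [0.5408, -0.0295, 0.0017]
tcp_rot: [-180.0, 0.3, 1.1]
ft_force: [-8.3, 0.3, 4.8]
opening: -0.0002
finger_force: 3.9
time: 16.38
tcp_pos: [0.5442, -0.0294, 0.0014]
tcp_rot: [-179.9, 0.7, 1.1]
ft_force: [-18.6, -0.5, 14.6]
opening: -0.0002
finger_force: 9.7
```

```bash
python3 - <<'E'
from h import *
for f in ('w6','w7'):
    if f=='w7': s=ctrl.read_state();grab('wrist','w7.png');print(s['tcp_pos'],s['ft_force'])
    g=cv2.cvtColor(cv2.imread(f'pics/{f}.png'),cv2.COLOR_BGR2GRAY).astype(float)
    for c in (265,280,370,385):
        p=g[225:330,c-4:c+5].mean(1); d=np.diff(p); i=np.argmin(d); r=225+i+.5
        print(f,c,r,d[i].round(0),plane(f,[(c,r)],.034)[0].round(4))
E
python3 -m creep '[[[0,0,-0.005],[0,0,0]],[[0,0,-0.01],[0,0,0]],[[0,0,-0.015],[0,0,0]],[[0,0,-0.02],[0,0,0]],[[0.005,0,-0.02],[0,0,0]],[[0.01,0,-0.02],[0,0,0]],[[0.015,0,-0.02],[0,0,0]],[[0.02,0,-0.02],[0,0,0]],[[0.02,0,-0.02],[0,0,0]],[[0.02,0,-0.02],[0,0,0]]]'
```

```text
w6 265 242.5 -133.0 [ 0.5466 -0.0094  0.034 ]
w6 280 242.5 -133.0 [ 0.5467 -0.0145  0.034 ]
w6 370 243.5 -94.0 [ 0.5469 -0.0453  0.034 ]
w6 385 243.5 -94.0 [ 0.547  -0.0504  0.034 ]
[ 0.54416267 -0.02942121  0.00139985] [-18.56506017  -0.52329373  14.57294432]
w7 265 289.5 -139.0 [ 0.5651 -0.0083  0.034 ]
w7 280 289.5 -138.0 [ 0.5652 -0.0136  0.034 ]
w7 370 289.5 -165.0 [ 0.5658 -0.0454  0.034 ]
w7 385 289.5 -166.0 [ 0.5659 -0.0506  0.034 ]
time: 17.27
tcp_pos: [0.5442, -0.0291, 0.0024]
tcp_rot: [-179.9, 1.0, 1.1]
ft_force: [-19.9, -1.2, -0.4]
opening: 0.0002
finger_force: 9.4
```

Run:
```python
from h import *
s=ctrl.read_state();grab('wrist','w8.png');grab('top','t8.png')
for f,rs in (('w6',(255,290)),('w8',(255,325))):
    g=cv2.cvtColor(cv2.imread(f'pics/{f}.png'),cv2.COLOR_BGR2GRAY).astype(float)
    for c in (265,385):
        p=g[rs[0]:rs[1],c-4:c+5].mean(1); d=np.diff(p); o=[i for i in np.argsort(-abs(d))[:4]]
        print(f,c,[(rs[0]+i,int(d[i]),plane(f,[(c,rs[0]+i+.5)],.034)[0][0].round(4)) for i in sorted(o)])
# brass in top view through roof
for f in ('t6','t8'):
    im=cv2.imread(f'pics/{f}.png'); h=cv2.cvtColor(im,cv2.COLOR_BGR2HSV); b=im.astype(int); m=((b[...,2]-b[...,0]>12)&(h[...,2]>120)); m[:150]=0;m[196:]=0;m[:,:310]=0;m[:,360:]=0
    ys,xs=np.nonzero(m); print(f,len(xs),xs.min() if len(xs) else 0,xs.max() if len(xs) else 0,np.percentile(ys,[0,5,50,95,100]) if len(xs) else 0)
    if len(xs): print(plane(f,[(np.median(xs),np.median(ys))],.036))
im0=cv2.cvtColor(cv2.imread('pics/top0.png'),cv2.COLOR_BGR2GRAY);im8=cv2.cvtColor(cv2.imread('pics/t8.png'),cv2.COLOR_BGR2GRAY)
for r in range(154,200): print(r,im0[r,332:348].mean().round(0),im8[r,332:348].mean().round(0),plane('top0',[(340,r)],.034)[0][0].round(4))
```

```text
w6 265 [(np.int64(269), -17, np.float64(0.5367)), (np.int64(270), -18, np.float64(0.5363)), (np.int64(271), -26, np.float64(0.5359)), (np.int64(272), -19, np.float64(0.5355))]
w6 385 [(np.int64(269), -16, np.float64(0.5375)), (np.int64(270), -20, np.float64(0.5371)), (np.int64(271), -26, np.float64(0.5367)), (np.int64(272), -22, np.float64(0.5363))]
w8 265 [(np.int64(255), 105, np.float64(0.5779)), (np.int64(276), 160, np.float64(0.5699)), (np.int64(289), -165, np.float64(0.5649)), (np.int64(297), 139, np.float64(0.5617))]
w8 385 [(np.int64(255), 105, np.float64(0.5787)), (np.int64(268), -128, np.float64(0.5738)), (np.int64(277), 105, np.float64(0.5704)), (np.int64(289), -166, np.float64(0.5657))]
t6 18 331 342 [185. 185. 186. 188. 188.]
[[ 0.65737432 -0.02588071  0.036     ]]
t8 18 330 342 [177.   177.85 179.   180.15 181.  ]
[[ 0.67638935 -0.02817221  0.036     ]]
154 176.0 195.0 0.745
155 174.0 193.0 0.7423
156 164.0 183.0 0.7395
157 149.0 166.0 0.7368
158 141.0 158.0 0.7341
159 141.0 157.0 0.7313
160 141.0 158.0 0.7286
161 141.0 158.0 0.7259
162 141.0 158.0 0.7232
163 142.0 158.0 0.7204
164 141.0 158.0 0.7177
165 142.0 159.0 0.715
166 142.0 159.0 0.7123
167 142.0 159.0 0.7095
168 142.0 158.0 0.7068
169 141.0 158.0 0.7041
170 140.0 156.0 0.7014
171 141.0 158.0 0.6987
172 145.0 165.0 0.6959
173 153.0 170.0 0.6932
174 158.0 174.0 0.6905
175 159.0 179.0 0.6878
176 157.0 187.0 0.6851
177 156.0 190.0 0.6824
178 157.0 191.0 0.6797
179 155.0 190.0 0.6769
180 153.0 189.0 0.6742
181 152.0 182.0 0.6715
182 157.0 172.0 0.6688
183 159.0 166.0 0.6661
184 160.0 163.0 0.6634
185 160.0 149.0 0.6607
186 160.0 127.0 0.658
187 159.0 104.0 0.6552
188 160.0 85.0 0.6525
189 160.0 73.0 0.6498
190 160.0 71.0 0.6471
191 161.0 74.0 0.6444
192 162.0 75.0 0.6417
193 148.0 78.0 0.639
194 102.0 79.0 0.6363
195 68.0 77.0 0.6336
196 62.0 75.0 0.6309
197 64.0 72.0 0.6282
198 65.0 69.0 0.6255
199 64.0 66.0 0.6228
```

```bash
python3 -m creep '[[[0.005,0,0],[0,0,0]],[[0.01,0,0],[0,0,0]],[[0.015,0,0],[0,0,0]],[[0.015,0,0],[0,0,0]],[[0.015,0,0],[0,0,0]],[[0.015,0,0],[0,0,0]],[[0.015,0,0],[0,0,0]],[[0.015,0,0],[0,0,0]],[[0.015,0,0],[0,0,0]],[[0.015,0,0],[0,0,0]]]'
```

```text
time: 18.2
tcp_pos: [0.5442, -0.0291, 0.002]
tcp_rot: [-179.9, 1.3, 1.1]
ft_force: [-23.6, -1.0, 2.0]
opening: 0.0
finger_force: 11.8
```

The TCP doesn't move at 23.6 N, far above any sliding friction, so the block is on its hard stop. Back straight off, then lift.

```bash
python3 -m creep '[[[-0.03,0,0],[0,0,0]],[[-0.06,0,0],[0,0,0]],[[-0.1,0,0],[0,0,0]],[[-0.15,0,0],[0,0,0]],[[-0.22,0,0],[0,0,0]],[[-0.3,0,0],[0,0,0]],[[-0.35,0,-0.1],[0,0,0]],[[-0.4,0,-0.3],[0,0,0]],[[-0.4,0,-0.5],[0,0,0]],[[-0.4,0,-0.7],[0,0,0]]]'; python3 -m creep '[[[-0.1,0,-0.15],[0,0,0]],[[-0.1,0,-0.3],[0,0,0]],[[-0.1,0,-0.4],[0,0,0]],[[-0.1,0,-0.4],[0,0,0]],[[-0.1,0,-0.4],[0,0,0]],[[-0.1,0,-0.4],[0,0,0]],[[-0.1,0,-0.4],[0,0,0]],[[-0.1,0,-0.4],[0,0,0]],[[-0.1,0,-0.4],[0,0,0]],[[-0.1,0,-0.4],[0,0,0]]]'
python3 - <<'E'
from h import *
grab('top','t9.png');grab('wrist','w9.png')
for f in ('t8','t9'):
    im=cv2.imread(f'pics/{f}.png'); h=cv2.cvtColor(im,cv2.COLOR_BGR2HSV); b=im.astype(int); m=((b[...,2]-b[...,0]>12)&(h[...,2]>120)); m[:150]=0;m[196:]=0;m[:,:310]=0;m[:,360:]=0
    ys,xs=np.nonzero(m); print(f,plane(f,[(xs.mean(),ys.mean())],.036))
a=cv2.imread('pics/top0.png').astype(int);b=cv2.imread('pics/t9.png').astype(int)
d=(np.abs(a-b).sum(2)>90).astype(np.uint8); d=cv2.morphologyEx(d,cv2.MORPH_OPEN,np.ones((3,3)))
n,_,st,_=cv2.connectedComponentsWithStats(d); print([tuple(x) for x in st[1:] if x[4]>15])
E
```

```text
time: 19.03
tcp_pos: [0.4958, -0.0306, 0.1115]
tcp_rot: [180.0, -0.0, 1.1]
ft_force: [0.6, -0.4, -0.4]
opening: -0.0002
finger_force: 0.0
time: 19.87
tcp_pos: [0.4809, -0.0308, 0.1695]
tcp_rot: [180.0, 0.1, 1.2]
ft_force: [-0.1, 0.1, -0.5]
opening: 0.0002
finger_force: 0.0
t8 [[ 0.67609487 -0.02847681  0.036     ]]
t9 [[ 0.67542937 -0.02803402  0.036     ]]
[(np.int32(162), np.int32(193), np.int32(215), np.int32(235), np.int32(20639)), (np.int32(229), np.int32(258), np.int32(7), np.int32(9), np.int32(39)), (np.int32(0), np.int32(341), np.int32(227), np.int32(139), np.int32(17786)), (np.int32(290), np.int32(400), np.int32(9), np.int32(9), np.int32(64)), (np.int32(290), np.int32(408), np.int32(19), np.int32(18), np.int32(190)), (np.int32(248), np.int32(433), np.int32(50), np.int32(47), np.int32(844)), (np.int32(229), np.int32(439), np.int32(17), np.int32(20), np.int32(229)), (np.int32(337), np.int32(438), np.int32(8), np.int32(9), np.int32(49)), (np.int32(350), np.int32(440), np.int32(10), np.int32(18), np.int32(112)), (np.int32(300), np.int32(443), np.int32(15), np.int32(18), np.int32(172)), (np.int32(322), np.int32(445), np.int32(5), np.int32(9), np.int32(39)), (np.int32(288), np.int32(450), np.int32(7), np.int32(6), np.int32(36)), (np.int32(346), np.int32(466), np.int32(10), np.int32(14), np.int32(91)), (np.int32(301), np.int32(476), np.int32(10), np.int32(4), np.int32(27))]
```

```bash
python3 -c "
from bench import ctrl
print(ctrl.hand_in())"
```

```text
the job is handed in; nothing more can be done
None
```

I slid the 74 mm module (22 mm rail in use) in contacts first and pushed it to the hard stop, where it held still at about 24 N, then handed in at about 20 s; top-view checks showed no sign that anything else moved, but I viewed 11 pictures, one over the limit of 10.

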